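# Show the watch: one tray out at a time

### The arm

A 6-joint arm with a two-finger parallel gripper is mounted at the origin on the work surface. World frame = base frame: x ahead of the robot, y to its left, z up, the work surface at z = 0. Lengths are in m, angles in rad, forces in N, time in s.
With the tool pointing down it reaches from about 0.275 to 0.975 m from the base axis. Payload 8.4 kg.
Tool frame: the origin (TCP) lies at the centre of the arm's flange, where the gripper is bolted on; the fingertips stand 190 mm ahead of it and the grasp point (between the pads) lies r.grip_depth ahead of it (r.grip_depth is the distance from the TCP to the grasp point, in m); z points along the fingers, y is the line along which they close (so a half turn about z gives the same grasp; the last joint's range is limited). The gripper opens to 92 mm and grips with 3 to 60 N. Pads are 20 mm wide; open, the fingers measure 128 mm over their backs; the gripper's body (75 mm by 189 mm) begins 69 mm behind the grasp point.
Start: joints at [-1.28, 0.353, 1.633, -0, 1.155, -0.002], TCP at [0.18, -0.598, 0.405] pointing down, gripper open.
Joint ranges: [-2.63, 2.63], [-0.92, 2.1], [0.06, 2.66], [-1.3, 4.44], [0, 2.69], [-3.02, 3.02]. Speed limits (rad/s): [2.22, 2.22, 2.79, 3.14, 3.14, 3.14].

### API

Orientations are given as a 3x3 rotation matrix whose columns are the frame's x, y, z axes.
In Python, from bench import readout, imaging, order, models, r gives the robot as it stands.
- The arm moves only by the tool carry_out, never from a script. Its argument "moves" is a list of rows, each a list of 2 entries, a list of its own where there are three numbers: the shift along the tool's x, y, z in m, then the turn, a rotation vector about the tool's x, y, z in degrees. In form: [[[tx, ty, tz], [rx, ry, rz]], ...]. A call has 1 to 10 rows; each row is the pose to reach, as a shift and turn from the pose commanded when the call began, along the tool's axes at that moment; what a row does not reach only later rows make up. A row lasts 1/10 s, in which the tool goes at most 50 mm and 8.59 degrees, less where a joint would pass 70% of its speed; a pose out of reach is approached as far as the arm can. A call with a gripper value outside its range is refused whole. "hand" is the gripper's target within -1 to 1 (shut at 1, half-way at 0, fully open at -1), set as the call begins (left out, the last holds). The fingers move at their own pace and stop on an object; "squeeze" is the grip in N (left out, the last holds). Time passes only in rows, so rows that repeat a pose let the fingers close. It gives the time, the measured TCP pose, the force, the opening and the grip force at its end, in the units of the state.
- readout.state(): the state, without advancing time (a new reading comes with each control period).
- imaging.capture(name): name is "side" or "top" or "wrist"; returns the picture (400x640x3 uint8, blue, green, red); there is no depth.
- imaging.camera_info(name): a dict with "fovy" (degrees; the focal length in pixels is half the picture's height over the tangent of half this angle, whatever the lens; pixels are square), "cx", "cy" (the principal point, pixels), "k1" (the pictures are not rectified: a ray, as slopes to the right and down, at radius r is drawn at 1 + k1 r^2 times it, then the intrinsics apply), "R" (3x3) and "t" (3): a world point X has camera coordinates R X + t; the wrist camera has in their place "hand_eye" (4x4, takes a point from camera to tool coordinates, whose origin is the TCP and whose axes are the flange's). Camera axes: x right, y down, z forward; pixel columns grow to the right and rows downward; lengths in m; the calibration is good to about 2 mm. A picture is of the moment at which its call begins: read the wrist's pose just before it. camera_info takes no time and is no camera call.
- order.close_job(): hands the job in; it is judged then, once.
Trained networks look in the newest picture that a camera, given by its name, has taken for a name from the list of things; names that differ only in an ending like _2 or _b are one class to them, and where a whole thing is asked for, a point or a joint stands for the part that bears it (a point fixed in the world has none). Each returns a list of dicts, best first, with "score" (0 to 1); they miss things now and then, are a little off and sometimes report something else, mostly with a low value. They report only what shows in the picture. A call takes as long as a camera call.
- models.cut_out(camera, label): "region" (400x640 bool, what is visible of it) and "bbox" ([left, top, width, height] in pixels, round what is visible of it).
The state is a dict: "t": time; "qpos": joint angles; "qvel": joint speeds; "effort": joint torques, N m; "eef_pos": TCP position; "tcp_rot": TCP orientation; "contact_force": force on the tool from outside, world axes, zero at the start; "wrist_torque": the same for the moment, N m; "width": finger opening in m; "finger_force": force on a finger pad.
Only numpy, scipy, OpenCV 4.12 (cv2) and the standard library are available. Lean on these libraries where they do the work, as an engineer would, in place of code of your own. Each camera call takes 0.05 s, during which the arm holds its last target. There are 200 camera calls.

### The job

A customer at the jeweller's counter wants to see the wristwatch, and only one display tray may be out at a time: push the ring tray that was left out fully home, then hook a fingertip behind the lip of the watch tray and draw it out to its stop. Grip nothing and do not touch the watch, which stays lying in its tray; leave the bangle tray shut and the other things on the counter where they are.

Things in the scene. Friction and masses are not known exactly. Their poses are not given: they have to be found in the camera images.
- ring_case: case whose tray carries a grey foam pad with eight finger rings; low glass-topped counter display case, fixed, 200 deep x 150 wide x 66 high; origin at the centre of its underside on the counter, x to its back, so its open front faces -x of its own frame (towards the robot, turned up to 0.12 rad), y to its left seen from the robot, z up. Front edge of the case at x = -100.
- watch_case: case whose tray carries the wristwatch; same make, size and frame as ring_case.
- bangle_case: case whose tray carries a plain brass bangle; same make, size and frame as ring_case.
- ring_tray (a joint): travel of the tray along its rail in m: 0 = fully home, grows as it is drawn out along the case's own -x, end stop at 0.12. Stays where it is left; about 1.5 N of friction, a few N at ordinary speed. Starts out by 60 to 105 mm.
- watch_tray (a joint): travel of the tray along its rail in m: 0 = fully home, grows as it is drawn out along the case's own -x, end stop at 0.12. Stays where it is left; about 1.5 N of friction, a few N at ordinary speed. Starts home (under 3 mm).
- bangle_tray (a joint): travel of the tray along its rail in m: 0 = fully home, grows as it is drawn out along the case's own -x, end stop at 0.12. Stays where it is left; about 1.5 N of friction, a few N at ordinary speed. Starts home (under 3 mm); leave it so.
- ring_lip (a point): upstanding aluminium lip right across the front of the tray: 4 thick, 130 wide, top edge 44 above the counter. This point: the middle of the top edge of its rear face; axes as the case, moves with the tray (x = -142 in the case frame when the tray is home). The tray's finger well lies behind it (see watch_lip).
- ring_front (a point): wooden front panel of the tray, fixed on the front of the lip: 8 thick, 136 wide, from 6 to 40 above the counter. This point: the middle of its outer (front) face, 23 above the counter, 12 before the lip's rear face.
- watch_lip (a point): lip of the watch tray, same shape and point as ring_lip. Behind the lip (its +x) is an open finger well: floor 14 above the counter, 30 below the lip's top; 42 from the lip to the wall of the show cell, which stands to 36 above the counter; no side walls. With the tray home that wall is level with the case front, so the well lies before the case, open above.
- watch_front (a point): front panel of the watch tray; same as ring_front.
- watch: steel wristwatch with white dial on a blue display cushion, one rigid loose piece 74 x 48 x 32 high; origin at the centre of its underside. It lies in the tray's front show cell (106 long from just behind the finger well, 122 wide, walls 22 high), under the case's glass top while the tray is home.
- bangle: plain brass bangle, loose, 68 across x 10 high, lying in the front cell of its tray; origin under its centre.
- ring_box: closed blue ring box, 56 x 56 x 45, loose on the counter to the robot's right of the cases; origin under its centre.
- loupe: black eyeglass loupe standing on the counter to the left, 34 across x 34 high; origin under its centre.
- cleaner: white cleaner bottle standing on the counter at the left, 48 across x 120 high; origin under its centre.
- hammer: small hammer with a wooden handle, 200 long, lying on the counter at the right; origin under its middle.

How it is judged:
On the way, in this order (a step that is already met when the one before it is completed fails the run):
1. the ring tray is fully home, the watch tray not yet drawn (value of joint ring_tray below 0.006 m and value of joint watch_tray below 0.02 m), for 0.2 s.
2. the watch tray is drawn out to its stop (value of joint watch_tray above 0.11 m), for 0.2 s.
At the end, for the whole second after the job is handed in: ring and bangle trays home (within 8 mm), watch tray out at its stop (at least 108 of 120 mm) and at rest, the watch lying flat and still in the front cell of its tray (value of joint each of ring_tray, bangle_tray below 0.008 m and value of joint watch_tray above 0.108 m and x of watch in the frame of watch_lip between 0.055 and 0.142 m and y of watch in the frame of watch_lip between -0.05 and 0.05 m and z of watch in the frame of watch_lip below -0.024 m and angle between watch's own z axis and vertical below 0.12 rad and linear speed of watch below 0.02 m/s and velocity of joint watch_tray between -0.01 and 0.01 m/s); the robot touches nothing.
It fails at once if the watch tray is drawn while the ring tray is still out: two trays out at once (value of joint watch_tray above 0.02 m and value of joint ring_tray above 0.015 m).
It fails at once if the bangle tray is pulled out (value of joint bangle_tray above 0.015 m).
It fails at once if the watch is touched by the robot, lifted or tipped in its tray (contact force between any of the fingers, the arm and watch above 0.5 N or z of watch in the frame of watch_lip above -0.018 m or angle between watch's own z axis and vertical above 0.3 rad).
It fails at once if a tray front is pinched between the fingers ((contact force between the fingers and ring_tray_lip above 2 N and contact force between the fingers and ring_tray_front_panel above 2 N) or (contact force between the fingers and watch_tray_lip above 2 N and contact force between the fingers and watch_tray_front_panel above 2 N)).
It fails at once if a bystander on the counter or the bangle is disturbed (moved over 15 mm) (distance of any of ring_box, loupe, cleaner, hammer, bangle from where it was at the start of the episode above 0.015 m).
It also fails if it takes over 51 s, if anything falls off the work surface, if the arm or the gripper's body presses on something with over 40 N, if the wrist force passes 120 N, or if a joint passes its speed limit or range.

## Working session

There is one attempt and no reset: what is moved stays moved. The work goes in short steps, Python scripts to look and compute and a tool call to move; the robot and the scene stay as the last step left them, time stands still between calls to the robot, and variables do not carry over. Pictures are saved under pics/ and viewed, at most 10 in all, crops included, and the job is handed in when it is done.

Besides the shell and the picture viewer there is one more tool, called as name(argument=value, ...) on one line, values as JSON. carry_out: Moves the arm, as the interface text tells. Its arguments: {"type":"object","properties":{"moves":{"type":"array"},"hand":{"type":"number"},"squeeze":{"type":"number"}},"required":["moves"]}

```bash
mkdir -p pics
cat > h.py <<'E'
import numpy as np, cv2
from bench import readout, imaging, order, models, r
def K(ci):
    f=200/np.tan(np.radians(ci["fovy"])/2); return np.array([[f,0,ci["cx"]],[0,f,ci["cy"]],[0,0,1]]),np.array([ci["k1"],0,0,0,0.])
def RT(name,st=None):
    ci=imaging.camera_info(name)
    if "R" in ci: return ci,np.array(ci["R"]),np.array(ci["t"])
    H=np.array(ci["hand_eye"]);T=np.eye(4);T[:3,:3]=st["tcp_rot"];T[:3,3]=st["eef_pos"]
    M=np.linalg.inv(T@H);return ci,M[:3,:3],M[:3,3]
def und(ci,px):
    k,d=K(ci);return cv2.undistortPointsIter(np.array(px,float).reshape(-1,1,2),k,d,None,None,(3,50,1e-9)).reshape(-1,2)
def atz(name,px,z,st=None):
    ci,R,t=RT(name,st);u=und(ci,px);d=np.c_[u,np.ones(len(u))]@R;c=-R.T@t
    z=np.broadcast_to(z,len(u));return c+d*((z-c[2])/d[:,2])[:,None]
def proj(name,X,st=None):
    ci,R,t=RT(name,st);k,d=K(ci);return cv2.projectPoints(np.array(X,float).reshape(-1,1,3),cv2.Rodrigues(R)[0],t,k,d)[0].reshape(-1,2)
E
python3 - <<'E'
from h import *
for n in("top","side"):
    cv2.imwrite(f"pics/{n}0.png",imaging.capture(n))
    ci=imaging.camera_info(n);print(n,ci["fovy"],ci["k1"],-np.array(ci["R"]).T@ci["t"])
    for l in ["ring_case","watch_case","bangle_case","ring_lip","ring_front","watch_lip","watch_front","watch","bangle","ring_box","loupe","cleaner","hammer"]:
        for o in models.cut_out(n,l)[:3]:
            m=cv2.minAreaRect(np.argwhere(o["region"])[:,::-1].astype(np.float32))
            print(l,round(o["score"],2),o["bbox"],np.round(cv2.boxPoints(m)).astype(int).tolist())
print(r.grip_depth,readout.state())
E
```

```text
top 50.52340991580824 -0.05542851284105794 [ 0.39816436 -0.0261223   1.52035495]
ring_case 0.25 [284.6, 176.2, 44.1, 36.7] [[287, 213], [289, 172], [327, 175], [325, 215]]
watch_case 0.58 [240.4, 118.7, 42.7, 77.3] [[236, 191], [240, 119], [285, 121], [281, 194]]
bangle_case 0.56 [355.8, 123.3, 47.4, 77.4] [[351, 196], [360, 122], [404, 127], [396, 201]]
bangle_case 0.23 [421.4, 234.5, 19.1, 20.5] [[420, 237], [438, 237], [438, 253], [420, 253]]
ring_lip 0.66 [241.1, 118.2, 42.1, 73.7] [[238, 119], [284, 119], [284, 192], [238, 192]]
ring_lip 0.62 [288.0, 174.1, 37.7, 40.7] [[287, 213], [290, 173], [327, 175], [324, 215]]
ring_front 0.75 [287.1, 170.6, 42.2, 44.9] [[287, 213], [289, 173], [327, 175], [325, 215]]
watch_lip 0.72 [287.5, 173.0, 40.7, 40.7] [[287, 213], [289, 173], [327, 175], [325, 215]]
watch_front 0.88 [241.8, 173.8, 41.4, 20.7] [[242, 193], [242, 175], [280, 176], [280, 194]]
watch_front 0.31 [187.1, 173.2, 11.6, 21.8] [[180, 184], [186, 172], [203, 181], [197, 193]]
watch 0.74 [350.6, 122.9, 53.7, 77.2] [[351, 197], [358, 122], [404, 126], [397, 201]]
watch 0.17 [24
[... 2506 characters left out ...]
    1.15518872e+00, -2.41188697e-03]), 'qvel': array([-0.00078118,  0.00173067,  0.00116602,  0.00130259,  0.00234607,
        0.00057319]), 'effort': array([-1.07314052e-03, -5.93767440e+01, -3.34570205e+01,  6.98897825e-02,
        1.56941026e-02,  3.35319578e-05]), 'eef_pos': array([ 0.1804012 , -0.5983858 ,  0.40469471]), 'tcp_rot': array([[ 9.57426998e-01,  2.88675499e-01, -1.98085471e-05],
       [ 2.88675499e-01, -9.57426998e-01, -1.95844080e-05],
       [-2.46187766e-05,  1.30323987e-05, -1.00000000e+00]]), 'contact_force': array([-0.02883715, -0.21956869,  0.33257361]), 'wrist_torque': array([-0.00076198,  0.02952261, -0.00149435]), 'finger_force': 0.0, 'width': 0.09230908879196474}
```

Run:
```python
from h import *
im=cv2.imread("pics/top0.png")[100:270,170:480];cv2.imwrite("pics/top0c.png",cv2.resize(im,None,fx=2.58,fy=2.58,interpolation=cv2.INTER_CUBIC))
im=cv2.imread("pics/side0.png")[90:385,160:390];cv2.imwrite("pics/side0c.png",cv2.resize(im,None,fx=2,fy=2,interpolation=cv2.INTER_CUBIC))
```

```text
(no output)
```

View pics/top0c.png

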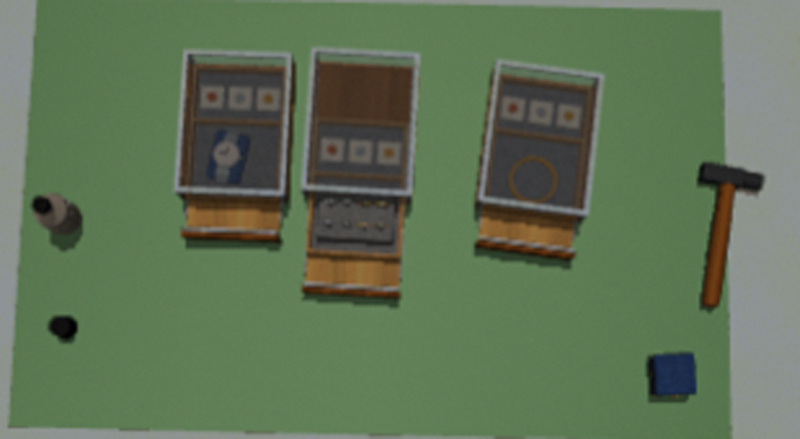

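View pics/side0c.png

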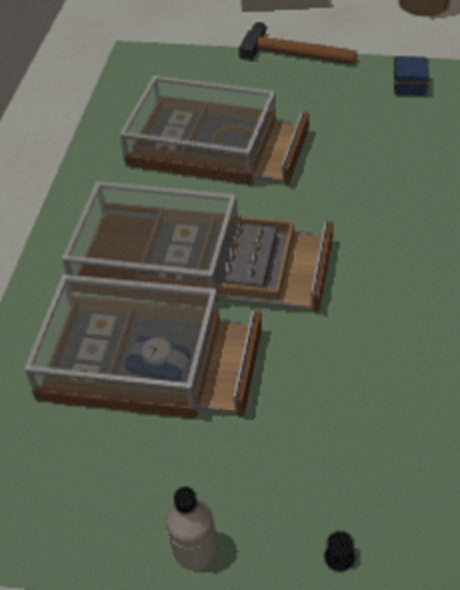

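Top view: the watch case is on the left (crop 177–292, 51–197), the ring case in the middle with its tray out (lip about 303–399, 291), and the bangle case on the right. The side view agrees.

Run:
```python
from h import *
f=lambda p:np.array(p)/2.58+[170,100]
C={"watch":[(184,51),(292,53),(284,197),(177,194)],"ring":[(312,49),(420,53),(412,197),(303,193)]}
L={"watch":[(182,232),(280,236)],"ring":[(303,289),(399,293)]}
for n in C:
    w=atz("top",f(C[n]),.066)[:,:2]; m=np.array([[.1,.075],[.1,-.075],[-.1,-.075],[-.1,.075]])
    c=w.mean(0);q=w-c;a=np.arctan2((m[:,0]*q[:,1]-m[:,1]*q[:,0]).sum(),(m*q).sum())
    R=np.array([[np.cos(a),-np.sin(a)],[np.sin(a),np.cos(a)]])
    l=atz("top",f(L[n]),.044)[:,:2]
    print(n,c,"yaw",a,np.degrees(a),"res mm",((q-m@R.T)*1000).round(1).tolist())
    print(" lip case frame",((l-c)@R).round(4).tolist()," front face home",c+R@[-.154,0],"well mid home",c+R@[-.128,0])
    for s in("lip",): 
        p=np.array([[-.142,.065],[-.142,-.065]])@R.T+c; print(" side px of home lip",proj("side",np.c_[p,[.044]*2]).round().tolist())
    print(" side px of case top",proj("side",np.c_[w,[.066]*4]).round().tolist())
print(atz("top",f([(43,205),(62,327),(672,374)]),[.12,.034,.045]))
```

```text
watch [0.77096837 0.19031416] yaw -0.00811891205807845 -0.46517939516576834 res mm [[0.3, -0.4], [1.3, 0.1], [-0.9, 2.5], [-0.8, -2.2]]
 lip case frame [[-0.1493, 0.0674], [-0.1511, -0.067]]  front face home [0.61697345 0.19156446] well mid home [0.64297259 0.19135337]
 side px of home lip [[275.0, 286.0], [284.0, 243.0]]
 side px of case top [[172.0, 273.0], [190.0, 226.0], [268.0, 233.0], [256.0, 281.0]]
ring [0.77541557 0.0159616 ] yaw -0.028016761716967032 -1.6052422020059087 res mm [[0.5, -1.0], [2.0, -0.2], [-0.4, 1.8], [-2.1, -0.6]]
 lip case frame [[-0.2301, 0.0685], [-0.2293, -0.0619]]  front face home [0.621476   0.02027562] well mid home [0.6474658  0.01954728]
 side px of home lip [[284.0, 230.0], [292.0, 195.0]]
 side px of case top [[191.0, 218.0], [207.0, 179.0], [278.0, 186.0], [267.0, 226.0]]
[[ 0.64272954  0.42843059  0.12      ]
 [ 0.489326    0.41948107  0.034     ]
 [ 0.44191194 -0.4094578   0.045     ]]
```

carry_out(moves=[[[0.035,-0.036,0],[0,0,3]],[[0.07,-0.072,0],[0,0,6]],[[0.105,-0.108,0],[0,0,9]],[[0.14,-0.144,0],[0,0,12]],[[0.175,-0.18,0],[0,0,15]],[[0.21,-0.216,0],[0,0,18.4]],[[0.245,-0.252,0],[0,0,18.4]],[[0.28,-0.288,0],[0,0,18.4]],[[0.315,-0.324,0],[0,0,18.4]],[[0.35,-0.36,0],[0,0,18.4]]], hand=1, squeeze=10)

```text
t: 2.4
eef_pos: [0.4111, -0.1527, 0.4051]
tcp_rot: [[1.0, -0.029, 0.001], [-0.029, -1.0, -0.0], [0.001, 0.0, -1.0]]
contact_force: [0.3, -1.2, 0.7]
width: 0.0139
finger_force: 0.0
```

carry_out(moves=[[[0.021,-0.044,0],[0,0,0]],[[0.042,-0.089,0],[0,0,0]],[[0.063,-0.134,0.01],[0,0,0]],[[0.08,-0.179,0.02],[0,0,0]],[[0.08,-0.179,0.065],[0,0,0]],[[0.08,-0.179,0.11],[0,0,0]],[[0.08,-0.179,0.15],[0,0,0]],[[0.08,-0.179,0.18],[0,0,0]],[[0.08,-0.179,0.197],[0,0,0]],[[0.08,-0.179,0.197],[0,0,0]]])

```text
t: 3.4
eef_pos: [0.4947, 0.0221, 0.2056]
tcp_rot: [[1.0, -0.028, -0.004], [-0.028, -1.0, -0.0], [-0.004, 0.0, -1.0]]
contact_force: [-1.1, 0.6, 0.2]
width: 0.0003
finger_force: 0.0
```

Run:
```python
from h import *
st=readout.state();im=imaging.capture("wrist");cv2.imwrite("pics/w1.png",im);print(st["eef_pos"],st["width"])
im=imaging.capture("side")[150:330,170:390];cv2.imwrite("pics/s1.png",cv2.resize(im,None,fx=3,fy=3,interpolation=cv2.INTER_CUBIC))
```

```text
[0.49472401 0.02209812 0.2056033 ] 0.00027402948662378404
```

View pics/s1.png

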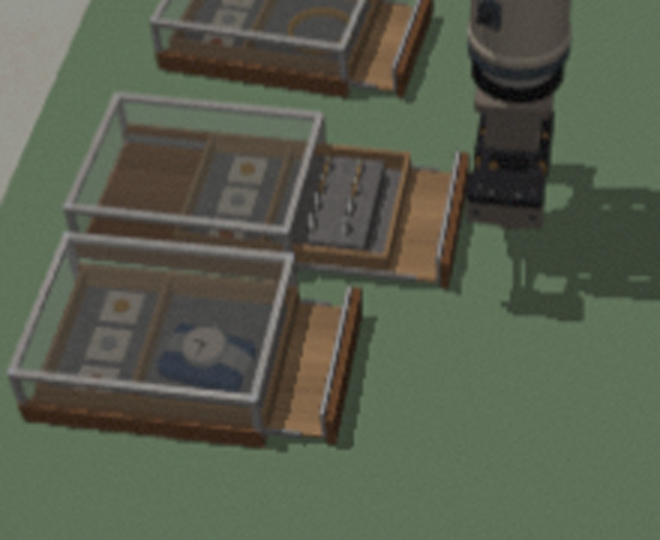

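The fingers stand just before the ring tray's panel (crop x≈460–480, y≈200), so I can push now.

carry_out(moves=[[[0.015,0,0],[0,0,0]],[[0.03,0,0],[0,0,0]],[[0.042,0,0],[0,0,0]],[[0.054,0,0],[0,0,0]],[[0.066,0,0],[0,0,0]],[[0.078,0,0],[0,0,0]],[[0.088,0,0],[0,0,0]],[[0.096,0,0],[0,0,0]],[[0.102,0,0],[0,0,0]],[[0.106,0,0],[0,0,0]]])

```text
t: 4.5
eef_pos: [0.602, 0.019, 0.2075]
tcp_rot: [[1.0, -0.028, -0.0], [-0.028, -1.0, -0.0], [-0.0, 0.0, -1.0]]
contact_force: [-2.1, 0.2, 1.7]
width: 0.0006
finger_force: 0.8
```

carry_out(moves=[[[0.003,0,0],[0,0,0]],[[0.006,0,0],[0,0,0]],[[0.009,0,0],[0,0,0]],[[0.012,0,0],[0,0,0]],[[0.012,0,0],[0,0,0]]])

```text
t: 5.0
eef_pos: [0.6126, 0.0188, 0.2074]
tcp_rot: [[1.0, -0.028, -0.004], [-0.028, -1.0, -0.0], [-0.004, 0.0, -1.0]]
contact_force: [-6.2, -0.6, 4.8]
width: 0.0007
finger_force: 3.4
```

carry_out(moves=[[[0.002,0,0],[0,0,0]],[[0.004,0,0],[0,0,0]],[[0.004,0,0],[0,0,0]],[[0.004,0,0],[0,0,0]]])

```text
t: 5.4
eef_pos: [0.6141, 0.0187, 0.2073]
tcp_rot: [[1.0, -0.028, -0.011], [-0.028, -1.0, 0.0], [-0.011, 0.0, -1.0]]
contact_force: [-19.6, -0.2, 16.5]
width: 0.0007
finger_force: 9.9
```

carry_out(moves=[[[-0.015,0,0],[0,0,0]],[[-0.03,0,-0.01],[0,0,0]],[[-0.03,0,-0.05],[0,0,0]],[[-0.03,0,-0.09],[0,0,0]],[[-0.025,-0.035,-0.1],[0,0,0]],[[-0.02,-0.08,-0.1],[0,0,-1.1]],[[-0.01,-0.125,-0.1],[0,0,-1.1]],[[0.005,-0.165,-0.1],[0,0,-1.1]],[[0.022,-0.173,-0.1],[0,0,-1.1]],[[0.022,-0.173,-0.1],[0,0,-1.1]]])

```text
t: 6.4
eef_pos: [0.646, 0.193, 0.308]
tcp_rot: [[1.0, -0.007, 0.003], [-0.007, -1.0, 0.001], [0.003, -0.001, -1.0]]
contact_force: [-0.3, 0.1, 0.4]
width: 0.0003
finger_force: 0.0
```

Run:
```python
from h import *
st=readout.state();im=imaging.capture("wrist");cv2.imwrite("pics/w2.png",im);print(st["eef_pos"],st["tcp_rot"])
c,y=np.array([.771,.1903]),-.008
R=np.array([[np.cos(y),-np.sin(y)],[np.sin(y),np.cos(y)]])
P=lambda x,y,z:np.r_[c+R@[x,y],z]
print(proj("wrist",[P(-.142,.065,.044),P(-.142,-.065,.044),P(-.1,.075,.066),P(-.1,-.075,.066),[*st["eef_pos"][:2],st["eef_pos"][2]-.19]],st))
t=imaging.capture("top")[100:230,220:400]; cv2.imwrite("pics/t2.png",cv2.resize(t,None,fx=4,fy=4,interpolation=cv2.INTER_CUBIC))
```

```text
[0.64604715 0.19303269 0.30799458] [[ 0.99997151 -0.00701962  0.00277628]
 [-0.00702262 -0.99997477  0.00107212]
 [ 0.00276868 -0.00109159 -0.99999557]]
[[237.45234084 232.41193423]
 [406.10824809 232.54075642]
 [210.7949572  186.82010836]
 [433.46185046 186.96849839]
 [319.44939658 254.91489844]]
```

View pics/w2.png

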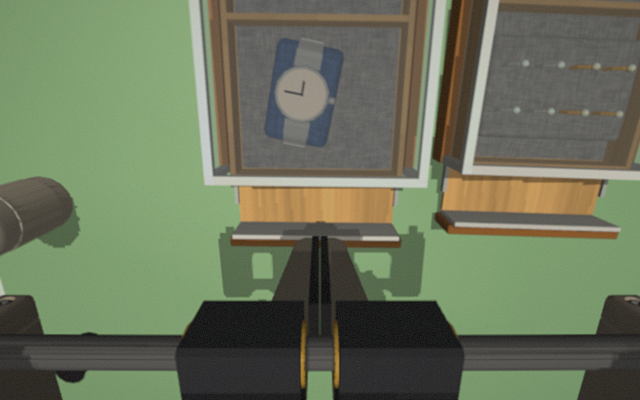

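View pics/t2.png

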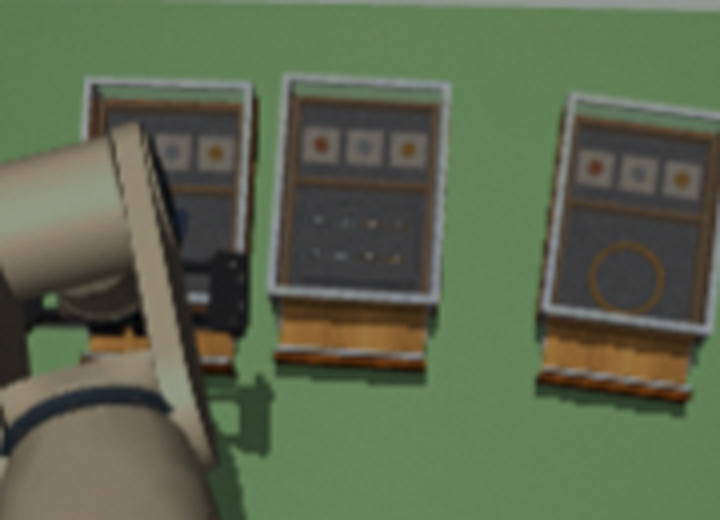

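Wrist view: the watch lip's top is at about (230–400, 238) and the case front edge at row 187. That matches the model within 3 mm, and the ring tray reads as home in the top view. The fingertip is over the well, so I'll lower it.

carry_out(moves=[[[0.001,0,0.03],[0,0,0]],[[0.001,0,0.055],[0,0,0]],[[0.001,0,0.075],[0,0,0]],[[0.001,0,0.087],[0,0,0]],[[0.001,0,0.093],[0,0,0]],[[0.001,0,0.093],[0,0,0]]])

```text
t: 7.1
eef_pos: [0.6452, 0.1904, 0.2144]
tcp_rot: [[1.0, -0.01, -0.001], [-0.01, -1.0, -0.0], [-0.001, 0.0, -1.0]]
contact_force: [0.2, -0.5, -0.7]
width: 0.0005
finger_force: 0.0
```

carry_out(moves=[[[-0.004,0,0],[0,0,0]],[[-0.008,0,0],[0,0,0]],[[-0.012,0,0],[0,0,0]],[[-0.017,0,0],[0,0,0]],[[-0.023,0,0],[0,0,0]],[[-0.029,0,0],[0,0,0]],[[-0.035,0,0],[0,0,0]],[[-0.041,0,0],[0,0,0]],[[-0.047,0,0],[0,0,0]],[[-0.053,0,0],[0,0,0]]])

```text
t: 8.1
eef_pos: [0.592, 0.1915, 0.2147]
tcp_rot: [[1.0, -0.009, 0.0], [-0.009, -1.0, 0.0], [0.0, -0.0, -1.0]]
contact_force: [1.2, 1.7, 0.6]
width: 0.0004
finger_force: 0.9
```

carry_out(moves=[[[-0.006,0,0],[0,0,0]],[[-0.012,0,0],[0,0,0]],[[-0.018,0,0],[0,0,0]],[[-0.024,0,0],[0,0,0]],[[-0.03,0,0],[0,0,0]],[[-0.036,0,0],[0,0,0]],[[-0.042,0,0],[0,0,0]],[[-0.048,0,0],[0,0,0]],[[-0.053,0,0],[0,0,0]],[[-0.057,0,0],[0,0,0]]])

```text
t: 9.1
eef_pos: [0.535, 0.1919, 0.2147]
tcp_rot: [[1.0, -0.009, -0.0], [-0.009, -1.0, -0.0], [-0.0, 0.0, -1.0]]
contact_force: [1.1, 2.2, 0.1]
width: 0.0006
finger_force: 0.9
```

carry_out(moves=[[[-0.003,0,0],[0,0,0]],[[-0.006,0,0],[0,0,0]],[[-0.009,0,0],[0,0,0]],[[-0.012,0,0],[0,0,0]],[[-0.014,0,0],[0,0,0]],[[-0.016,0,0],[0,0,0]],[[-0.018,0,0],[0,0,0]],[[-0.019,0,0],[0,0,0]],[[-0.02,0,0],[0,0,0]],[[-0.02,0,0],[0,0,0]]])

```text
t: 10.1
eef_pos: [0.5179, 0.1921, 0.2149]
tcp_rot: [[1.0, -0.008, 0.007], [-0.008, -1.0, 0.001], [0.007, -0.001, -1.0]]
contact_force: [15.0, -2.4, -12.1]
width: 0.0
finger_force: 7.3
```

The tray is against its stop (15 N). Now I'll back off the lip, lift clear and check.

carry_out(moves=[[[0.004,0,0],[0,0,0]],[[0.01,0,0],[0,0,0]],[[0.01,0,0],[0,0,0]],[[0.01,0,-0.02],[0,0,0]],[[0.01,0,-0.05],[0,0,0]],[[0.01,0,-0.09],[0,0,0]],[[0.0,0,-0.13],[0,0,0]],[[-0.04,0.01,-0.15],[0,0,0]],[[-0.08,0.01,-0.15],[0,0,0]],[[-0.08,0.01,-0.15],[0,0,0]]])

```text
t: 11.1
eef_pos: [0.4311, 0.1821, 0.3647]
tcp_rot: [[1.0, -0.009, -0.003], [-0.009, -1.0, -0.001], [-0.003, 0.001, -1.0]]
contact_force: [-0.9, 0.4, -0.4]
width: 0.0004
finger_force: 0.0
```

Run:
```python
from h import *
print(readout.state()["contact_force"])
a=imaging.capture("wrist");b=imaging.capture("side")[90:385,160:400]
cv2.imwrite("pics/f.png",np.hstack([cv2.resize(a,(480,300)),cv2.resize(b,(244,300))]))
```

```text
[-0.89484728  0.35677093 -0.4222048 ]
```

View pics/f.png

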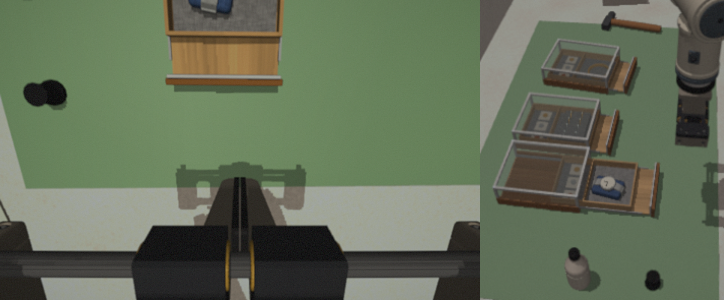

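The watch tray is fully out (lip at about (225, 78) in the left panel) with the watch flat in it. The ring and bangle trays are shut, and the robot is clear.

```bash
python3 -c "
from bench import order
print(order.close_job())"
```

```text
the job is handed in; nothing more can be done
None
```

The ring tray was pushed home and the watch tray drawn to its stop with the watch lying flat in it; the bangle tray stayed shut, the job is handed in, and no verdict came back.

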